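# Swing the vial tray into its dock until it latches

### The arm

A 7-joint arm with a two-finger parallel gripper is mounted at the origin on the work surface. World frame = base frame: x ahead of the robot, y to its left, z up, the work surface at z = 0. Lengths are in mm, angles in rad, forces in N, time in s.
With the tool pointing down it reaches from about 425 to 950 mm from the base axis. Payload 16.7 kg.
Tool frame: the origin (TCP) lies on the mounting face of the last link; the fingertips stand 199 mm ahead of it and the grasp point (between the pads) lies 180 mm ahead of it; z points along the fingers, y is the line along which they close (so a half turn about z gives the same grasp; the last joint's range is limited). The gripper opens to 94 mm and grips with 3 to 60 N. Pads are 16 mm wide; open, the fingers measure 119 mm over their backs; the gripper's body (75 mm by 177 mm) begins 78 mm behind the grasp point.
Start: joints at [-1.339, 0.426, 0.074, 1.606, -0.034, 1.111, -0.067], TCP at [251.509, 626.363, 404.667] pointing down, gripper open.
Joint ranges: [-2.85, 2.85], [-0.5, 2.14], [-1.23, 1.37], [0.21, 2.46], [-1.02, 4.16], [0.16, 2.05], [-2.73, 2.73]. Speed limits (rad/s): [1.89, 1.89, 2.39, 2.39, 3.01, 3.01, 3.01].

### API

Orientations are given as a unit quaternion [x, y, z, w].
In Python, from rig import get_obs, camera, camera_model, job_done, look_for, regions_of gives the robot as it stands.
- The arm moves only by the shell command python3 -m creep 'ROWS' [FORCE]. ROWS is JSON, a list of rows, each an object with "fingers": the opening in per cent of the stroke, from 0 (shut) to 100 (fully open); "translation": the shift along the world's x, y, z in cm, a list of three; "roll": the turn about the world's z in degrees. In form: [{"fingers": fingers, "translation": [tx, ty, tz], "roll": roll}, ...]. A call has 1 to 10 rows; each row shifts and turns the commanded pose from where the row before left it; what a row does not reach is not made up. A row lasts 1/8 s, in which the tool goes at most 62.5 mm and 10.7 degrees, less where a joint would pass 70% of its speed; a pose out of reach is approached as far as the arm can. A call is refused whole if a number of a shift passes 6.25 or a number of a turn 10.7, either way. A call with a gripper value outside its range is refused whole. The fingers move at their own pace and stop on an object; FORCE is the grip in N (left out, the last holds). Time passes only in rows, so rows that do not move let the fingers close. It gives the time, the measured TCP pose, the force, the opening and the grip force at its end, in the units of the state.
- get_obs(): the state, without advancing time (a new reading comes with each control period).
- camera(name): name is "side" or "top" or "wrist"; returns the picture (400x640x3 uint8, blue, green, red); there is no depth.
- camera_model(name): a dict with "fx", "fy", "cx", "cy" (pixels), "dist_coeffs" ([k1, k2, p1, p2, k3] as OpenCV has them; the pictures are not rectified), "T" (4x4, takes a point from camera to world coordinates); the wrist camera has in their place "tool_from_camera" (4x4, takes a point from camera to tool coordinates, whose origin is the TCP and whose axes are the flange's). Camera axes: x right, y down, z forward; pixel columns grow to the right and rows downward; lengths in mm; the calibration is good to about 2 mm. A picture is of the moment at which its call begins: read the wrist's pose just before it. camera_model takes no time and is no camera call.
- job_done(): hands the job in; it is judged then, once.
Trained networks look in the newest picture that a camera, given by its name, has taken for a name from the list of things; names that differ only in an ending like _2 or _b are one class to them, and where a whole thing is asked for, a point or a joint stands for the part that bears it (a point fixed in the world has none). Each returns a list of dicts, best first, with "conf" (0 to 1); they miss things now and then, are a little off and sometimes report something else, mostly with a low value. They report only what shows in the picture. A call takes as long as a camera call. They do not tell look-alikes from the thing itself.
- look_for(query, camera): "bbox" ([centre column, centre row, width, height] in pixels, round what is visible of it).
- regions_of(query, camera): "pixels" (400x640 bool, what is visible of it) and "bbox" ([centre column, centre row, width, height] in pixels, round what is visible of it).
The state is a dict: "t": time; "joints": joint angles; "joint_velocities": joint speeds; "effort": joint torques, N m; "tcp_pos": TCP position; "eef_rot": TCP orientation; "force": force on the tool from outside, world axes, zero at the start; "moment": the same for the moment, N m; "gripper_width": finger opening in mm; "finger_force": force on a finger pad.
Only numpy, scipy, OpenCV 4.12 (cv2) and the standard library are available. Lean on these libraries where they do the work, as an engineer would, in place of code of your own. Each camera call takes 0.05 s, during which the arm holds its last target. There are 200 camera calls.

### The job

Swing the aluminium vial tray about its pivot pin, clockwise seen from above, into the black dock until the hidden spring catch clicks behind its lug, so that the tray stays latched by itself when you let go. Push it gently, never hard against the stop, and leave the bottle, the beaker and the wrench where they are.

Things in the scene. Friction and masses are not known exactly. Their poses are not given: they have to be found in the camera images.
- station: white base plate, 305 x 470 mm, 20 mm thick, fixed on the bench. Origin on the pivot pin's axis, at bench level; z up. The plate spans x -70..235 mm, y -255..215 mm. The pin is 20 mm thick with a dark flat cap, 36 mm across, top 45.5 mm above the bench, that keeps the tray from being lifted off.
- dock: fixed dock hood on the station: black roof, top 47 and underside 42 mm above the bench, white outer walls. Origin on the pin axis at bench level; its x axis is the middle of the tray's possible docked headings. In its frame the roof covers x 176..238, y -85..90; x 67..177, y -85..-4; x 166..178, y -4..20 mm. Beneath it a rubber buffer and a spring catch share one carriage.
- dock_mouth (a point): fixed point in the dock mouth, in the dock's frame x 110, y -19, z 28 mm: where the buffer tip is at mid setting. The true setting of buffer and catch is unknown, up to 0.10 rad about the pin either way. The buffer meets the tray's leading face 110 mm from the pin and yields 20 mm (4 N rising to 14 N) to a hard stop. The catch snaps in after 8 to 9 mm of that.
- tray: aluminium tray, 190 x 110 x 16 mm, 0.35 to 0.57 kg, captive on the pin, free to turn. Origin on the pin axis at its underside, 20 mm above the bench. Plate x -25..165, y -25..85 mm; blue vial rack on x 30..150, y 36..80, top 46 mm above the underside; steel lug x 165..183, y -25..-9 mm. Face y = -25 enters the dock. Its x axis starts 0.65 to 1.1 rad counter-clockwise of the dock's.
- tray_push (a point): point on the tray's upright face y = 85, near its far corner, at x 128 mm, 8 mm above the underside (axes as the tray): push here, towards the tray's -y. Turning takes 1 to 2 N, the catch clicks at about 8 N (a short dip), the hard stop comes at 12 to 14 N; 30 N is too hard. Let go from near the stop, an unlatched tray springs back over 0.15 rad, a latched one 0.07 to 0.13 and stays.
- solvent_bottle_mid (a point): bystander: clear bottle with a blue cap, 70 mm across, 170 mm tall, standing on the bench; the point is on its axis half-way up
- beaker_mid (a point): bystander: white beaker, 68 mm across, 90 mm tall, standing on the bench; the point is on its axis half-way up
- wrench_mid (a point): bystander: steel wrench 160 mm long lying on the bench; the point is near its middle, x along its length
Things that resemble listed ones, but are neither listed nor needed, are in the scene too. Of the things shaped like the tray, the aluminium one is meant.

How it is judged:
By the outcome, as a careful person would: the job done as asked, in the order asked, and still so for the second after the job is handed in, with the robot touching nothing.
It also fails if it takes over 40 s, if anything falls off the work surface, if the arm or the gripper's body presses on something with over 40 N, if the wrist force passes 120 N, or if a joint passes its speed limit or range.

## Working session

There is one attempt and no reset: what is moved stays moved. The work goes in short steps, Python scripts to look and compute and a shell command to move; the robot and the scene stay as the last step left them, time stands still between calls to the robot, and variables do not carry over. Pictures are saved under pics/ and viewed, at most 10 in all, crops included, and the job is handed in when it is done.

```bash
mkdir -p pics; ls; python3 - <<'E'
from rig import *
import cv2,numpy as np
o=get_obs();print(o['t'],o['tcp_pos'],o['eef_rot'],o['gripper_width'],o['force'])
for c in ('top','side'):
    im=camera(c);cv2.imwrite(f'pics/{c}0.png',im)
    m=camera_model(c);print(c,m['fx'],m['cx'],m['cy'],np.round(m['dist_coeffs'],3),np.round(m['T'],3).tolist())
    for q in ('tray','dock','station','solvent_bottle_mid','beaker_mid','wrench_mid'):
        print(c,q,[(np.round(r['bbox']).tolist(),round(r['conf'],2)) for r in look_for(q,c)])
E
```

```text
pics
0.0 [251.42450149 626.23660505 403.97047495] [ 1.89737516e-01  9.81834651e-01 -6.23290790e-04 -6.70251854e-05] 94.07689698698591 [ 0.40981757 -0.04237272 -0.86711855]
top 365.027043833043 322.28326183235606 197.4064535514763 [0.016 0.    0.    0.    0.   ] [[-0.019, -0.995, 0.095, 427.068], [-1.0, 0.017, -0.024, 7.781], [0.023, -0.095, -0.995, 1213.771], [0.0, 0.0, 0.0, 1.0]]
top tray [([416.0, 285.0, 53.0, 72.0], 0.93), ([303.0, 200.0, 38.0, 68.0], 0.76), ([207.0, 281.0, 70.0, 58.0], 0.7), ([460.0, 201.0, 42.0, 62.0], 0.6)]
top dock [([351.0, 185.0, 49.0, 74.0], 0.97), ([286.0, 137.0, 23.0, 22.0], 0.5)]
top station [([317.0, 200.0, 152.0, 114.0], 0.8)]
top solvent_bottle_mid [([206.0, 218.0, 31.0, 19.0], 0.78)]
top beaker_mid [([286.0, 138.0, 20.0, 20.0], 0.75)]
top wrench_mid [([406.0, 183.0, 14.0, 47.0], 0.61)]
side 364.49741813560127 320.01612077139316 198.59236997603097 [-0.001  0.     0.     0.     0.   ] [[0.686, -0.494, 0.534, -7.402], [-0.727, -0.473, 0.498, -514.397], [0.007, -0.73, -0.683, 750.388], [0.0, 0.0, 0.0, 1.0]]
side tray [([177.0, 197.0, 42.0, 54.0], 0.88), ([306.0, 199.0, 79.0, 55.0], 0.82), ([336.0, 353.0, 97.0, 94.0], 0.76), ([466.0, 320.0, 85.0, 90.0], 0.63)]
side dock [([358.0, 211.0, 70.0, 58.0], 0.75)]
side station [([321.0, 216.0, 194.0, 129.0], 0.88), ([416.0, 257.0, 40.0, 44.0], 0.51)]
side solvent_bottle_mid []
side beaker_mid [([342.0, 154.0, 26.0, 31.0], 0.98)]
side wrench_mid [([418.0, 258.0, 42.0, 35.0], 0.64)]
```

```bash
python3 - <<'E'
import cv2
im=cv2.imread('pics/top0.png');c=im[100:340,160:500];cv2.imwrite('pics/topc.png',cv2.resize(c,None,fx=2.35,fy=2.35,interpolation=cv2.INTER_CUBIC))
E
```

```text
(no output)
```

View pics/topc.png

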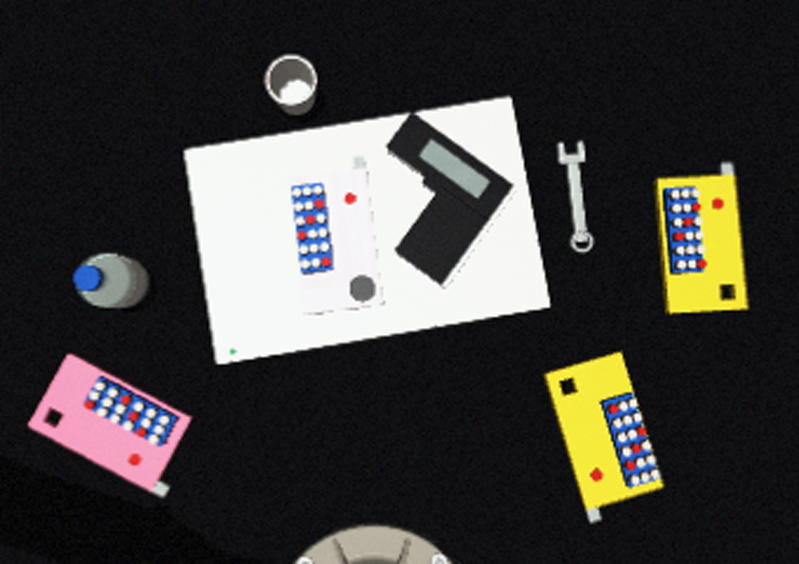

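View pics/side0.png

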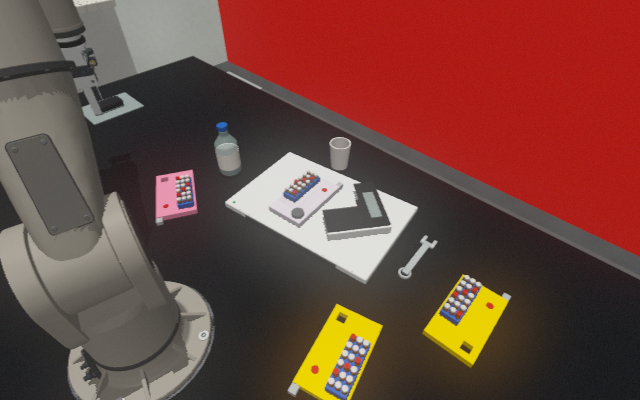

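The candidates shaped like the tray, in top-view pixels, are the pale silver tray at (303,200), the pink one at (207,281) and the yellow ones at (416,285) and (460,201). The silver one is the aluminium tray: it alone stands on the station plate with the dark pin cap (314,223) through it, and the enlarged crop above shows this. The dock is at (351,185), to its right. I'll fit poses to the corners I read in the crop.

```bash
cat > h.py <<'E'
import numpy as np,cv2
from rig import *
from scipy.optimize import least_squares
def proj(P,m):
    T=np.linalg.inv(m['T']);K=np.array([[m['fx'],0,m['cx']],[0,m['fy'],m['cy']],[0,0,1.]])
    return cv2.projectPoints(np.float64(P).reshape(-1,1,3),cv2.Rodrigues(T[:3,:3])[0],T[:3,3],K,np.array(m['dist_coeffs'],float))[0].reshape(-1,2)
def tf(p,P):
    P=np.float64(P);c,s=np.cos(p[2]),np.sin(p[2])
    return np.c_[p[0]+c*P[:,0]-s*P[:,1],p[1]+s*P[:,0]+c*P[:,1],P[:,2]]
def unproj(uv,z,m):
    K=np.array([[m['fx'],0,m['cx']],[0,m['fy'],m['cy']],[0,0,1.]])
    n=cv2.undistortPoints(np.float64([[uv]]),K,np.array(m['dist_coeffs'],float)).ravel()
    d=m['T'][:3,:3]@[n[0],n[1],1];o=m['T'][:3,3];return o+d*(z-o[2])/d[2]
E
python3 - <<'E'
from h import *
m=camera_model('top');m['T']=np.array(m['T'])
C=lambda u:np.float64(u)/2.35+[160,100]
dock3=[[238,90,47],[176,90,47],[238,-85,47],[67,-85,47],[67,-4,47]]
dock2=C([[412,113],[388,148],[512,185],[445,287],[397,247]])
tray3=[[0,0,45.5],[165,-25,36],[-25,-25,36],[-25,85,36],[150,36,66],[150,80,66],[30,80,66],[30,36,66],[183,-17,28]]
tray2=C([[362,288],[368,168],[383,303],[303,313],[326,182],[291,185],[302,275],[333,272],[360,157]])
st3=[[-70,-255,20],[-70,215,20],[235,-255,20],[235,215,20]]
st2=C([[550,306],[216,363],[512,97],[185,150]])
def fit(A,B,t0,n):
    r=least_squares(lambda p:(proj(tf(p,A),m)-B).ravel(),[600,0,t0],loss='soft_l1',x_scale=[100,100,1])
    print(n,np.round(r.x,3),np.round(np.abs(r.fun).reshape(-1,2).max(1),1));return r.x
d=fit(dock3,dock2,-.5,'dock');t=fit(tray3,tray2,.2,'tray');s=fit(st3,st2,.1,'station')
print('tray-dock',t[2]-d[2])
print('bottle',unproj(C([88,277]),170,m),'beaker',unproj(C([291,82]),90,m),'wrench',unproj(C([576,195]),5,m))
E
```

```text
dock [455.327   2.679  -0.638] [0.5 0.7 1.7 0.4 1.9]
tray [4.56781e+02 5.47200e+00 9.80000e-02] [0.5 0.3 0.9 0.6 0.9 0.2 0.8 1.2 0.2]
station [4.58405e+02 6.48000e+00 1.47000e-01] [0.7 0.7 0.7 0.9]
tray-dock 0.7360649387912085
bottle [474.03358399 336.69601746 170.        ] beaker [732.79062999  97.09293636  90.        ] wrench [ 585.99804325 -300.64750197    5.        ]
```

The fits agree: the pin is at about (457,5), the tray heading is 0.10, the dock heading is −0.64, and the difference of 0.74 is within the stated range. I'll approach round the far side of the bottle at (474,337), with the fingers shut.

```bash
python3 -m creep '[{"fingers":0,"translation":[4,-2.3,0],"roll":3.4},{"fingers":0,"translation":[4,-2.3,0],"roll":3.4},{"fingers":0,"translation":[4,-2.3,0],"roll":3.4},{"fingers":0,"translation":[4,-2.3,0],"roll":3.4},{"fingers":0,"translation":[4,-2.3,0],"roll":3.4},{"fingers":0,"translation":[4,-2.3,0],"roll":3.4},{"fingers":0,"translation":[4,-2.3,0],"roll":3.4},{"fingers":0,"translation":[4,-2.3,0],"roll":3.4}]' 20
python3 -m creep '[{"fingers":0,"translation":[0,-4,0],"roll":0},{"fingers":0,"translation":[0,-4,0],"roll":0},{"fingers":0,"translation":[0,-4,0],"roll":0},{"fingers":0,"translation":[0,-4,0],"roll":0},{"fingers":0,"translation":[0,-4,-2],"roll":0},{"fingers":0,"translation":[0,-4,-2],"roll":0},{"fingers":0,"translation":[0,-3,-2],"roll":0},{"fingers":0,"translation":[0,0,-2],"roll":0},{"fingers":0,"translation":[0,0,0],"roll":0}]'
```

```text
t: 1.7
tcp_pos: [572.7, 441.5, 404.8]
eef_rot: [-0.047, 0.999, 0.0, 0.0]
force: [-0.7, -0.1, -0.7]
gripper_width: 17.4
finger_force: 0.0
t: 2.82
tcp_pos: [571.2, 172.1, 323.7]
eef_rot: [-0.046, 0.999, -0.0, -0.001]
force: [-0.2, -0.3, 0.3]
gripper_width: 0.3
finger_force: 0.0
```

```bash
python3 - <<'E'
from h import *
from scipy.spatial.transform import Rotation as R
o=get_obs();im=camera('wrist');m=camera_model('wrist')
T=np.eye(4);T[:3,:3]=R.from_quat(o['eef_rot']).as_matrix();T[:3,3]=o['tcp_pos'];m['T']=T@np.array(m['tool_from_camera'])
np.save('wT.npy',m['T'])
t=[456.8,5.5,.098]
for P,c in (([[0,0,45.5],[165,85,36],[-25,85,36],[165,-25,36],[128,85,36],[150,80,66],[30,80,66]],(0,255,0)),):
    q=proj(tf(t,P),m);print(np.round(q).tolist())
    for u in q: cv2.circle(im,tuple(int(v) for v in np.clip(u,-2000,2000)),4,c,1)
cv2.imwrite('pics/w1.png',im)
E
```

```text
[[131.0, 61.0], [246.0, 242.0], [233.0, 29.0], [138.0, 242.0], [244.0, 206.0], [231.0, 239.0], [220.0, 93.0]]
```

View pics/w1.png

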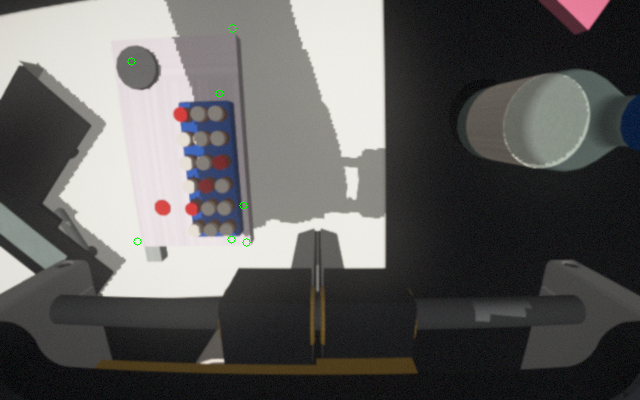

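The wrist view shows the shut fingers at about (318,240), clear to the right of the tray's y=85 face (edge from (237,37) to (249,240)). The predicted points land 3–8 px off, so I'll refine once.

```bash
python3 - <<'E'
from h import *
m=camera_model('wrist');m['T']=np.load('wT.npy')
A=[[0,0,45.5],[-25,85,36],[-25,-25,36],[165,85,36],[165,-25,36]]
B=np.float64([[138,67],[237,37],[112,42],[249,242],[138,246]])
r=least_squares(lambda p:(proj(tf(p,A),m)-B).ravel(),[457,5,.1],loss='soft_l1',x_scale=[100,100,1])
t=r.x;print(np.round(t,3),np.round(r.fun,1))
o=get_obs()
for p in ([458,6,t[2]],t):
  for a in (t[2],0.0,-.1,-.2,-.3,-.4,-.5,-.6,-.7):
    q=tf([p[0],p[1],a],[[128,85+12.5,0]])[0]; print(round(a,3),np.round(q[:2],1))
  print('gap now',tf([0,0,-t[2]],[[o['tcp_pos'][0]-p[0],o['tcp_pos'][1]-p[1],0]]))
E
```

```text
[4.61396e+02 9.52500e+00 8.70000e-02] [-1.9  0.5  0.6 -0.6  0.  -2.  -0.6  5.8  2.1  0.3]
0.087 [577.1 114.2]
0.0 [586.  103.5]
-0.1 [595.1  90.2]
-0.2 [602.8  76.1]
-0.3 [609.1  61.3]
-0.4 [613.9  46. ]
-0.5 [617.1  30.2]
-0.6 [618.7  14.2]
-0.7 [618.7  -1.9]
gap now [[127.49440317 156.08134924   0.        ]]
0.087 [580.5 117.8]
0.0 [589.4 107. ]
-0.1 [598.5  93.8]
-0.2 [606.2  79.7]
-0.3 [612.5  64.8]
-0.4 [617.3  49.5]
-0.5 [620.5  33.7]
-0.6 [622.1  17.7]
-0.7 [622.1   1.6]
gap now [[123.80553564 152.86453976   0.        ]]
```

```bash
python3 -m creep '[{"fingers":0,"translation":[0,0,-3],"roll":0},{"fingers":0,"translation":[0,0,-3],"roll":0},{"fingers":0,"translation":[0,0,-2.5],"roll":0},{"fingers":0,"translation":[0.1,-1.2,-1.3],"roll":0},{"fingers":0,"translation":[0.2,-1.5,0],"roll":0},{"fingers":0,"translation":[0.2,-1.2,0],"roll":0},{"fingers":0,"translation":[0,0,0],"roll":0}]'
```

```text
t: 3.75
tcp_pos: [577.1, 131.8, 227.7]
eef_rot: [-0.045, 0.999, 0.0, 0.001]
force: [-0.8, -0.7, 0.3]
gripper_width: 0.5
finger_force: 0.0
```

```bash
python3 -m creep '[{"fingers":0,"translation":[0.1,-0.8,-0.3],"roll":0},{"fingers":0,"translation":[0.1,-0.8,0],"roll":0},{"fingers":0,"translation":[0.45,-0.55,0],"roll":-2.6},{"fingers":0,"translation":[0.45,-0.55,0],"roll":-2.6},{"fingers":0,"translation":[0.48,-0.65,0],"roll":-2.9},{"fingers":0,"translation":[0.48,-0.65,0],"roll":-2.9},{"fingers":0,"translation":[0.38,-0.7,0],"roll":-2.9},{"fingers":0,"translation":[0.38,-0.7,0],"roll":-2.9}]'
```

```text
t: 4.75
tcp_pos: [605.0, 78.9, 223.7]
eef_rot: [0.102, 0.995, -0.0, 0.0]
force: [0.9, 0.9, -0.6]
gripper_width: 0.5
finger_force: 0.6
```

```bash
python3 -m creep '[{"fingers":0,"translation":[0.3,-0.75,0],"roll":-2.9},{"fingers":0,"translation":[0.3,-0.75,0],"roll":-2.9},{"fingers":0,"translation":[0.25,-0.77,0],"roll":-2.9},{"fingers":0,"translation":[0.25,-0.77,0],"roll":-2.9},{"fingers":0,"translation":[0.15,-0.7,0],"roll":-2.6}]'
python3 - <<'E'
from h import *
im=camera('wrist');cv2.imwrite('pics/w2.png',im)
E
```

```text
t: 5.38
tcp_pos: [617.4, 41.6, 223.7]
eef_rot: [0.224, 0.975, 0.0, 0.0]
force: [1.0, 2.0, -0.8]
gripper_width: 0.2
finger_force: 1.8
```

View pics/w2.png

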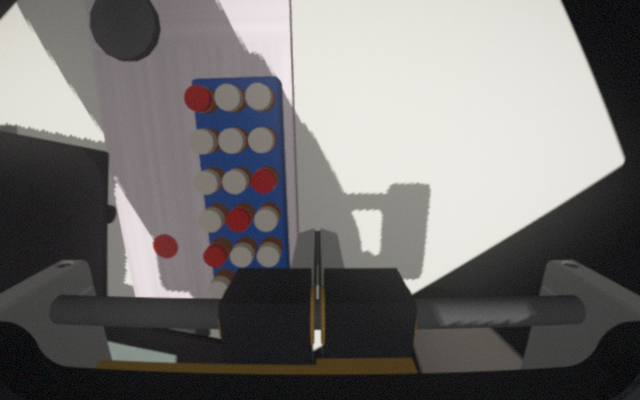

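```bash
python3 -m creep '[{"fingers":0,"translation":[0.06,-0.3,0],"roll":-1.1},{"fingers":0,"translation":[0.06,-0.3,0],"roll":-1.1},{"fingers":0,"translation":[0.05,-0.3,0],"roll":-1.1}]'
for i in 1; do :; done
python3 -m creep '[{"fingers":0,"translation":[0.04,-0.25,0],"roll":-0.9},{"fingers":0,"translation":[0.04,-0.25,0],"roll":-0.9}]'
python3 -m creep '[{"fingers":0,"translation":[0.03,-0.25,0],"roll":-0.9},{"fingers":0,"translation":[0.02,-0.25,0],"roll":-0.9}]'
```

```text
t: 5.8
tcp_pos: [619.0, 33.0, 223.7]
eef_rot: [0.251, 0.968, 0.0, 0.0]
force: [2.1, 2.7, -2.0]
gripper_width: 0.8
finger_force: 1.4
t: 6.05
tcp_pos: [619.8, 27.7, 223.7]
eef_rot: [0.266, 0.964, -0.0, 0.0]
force: [1.9, 2.0, -1.1]
gripper_width: 0.2
finger_force: 1.3
t: 6.3
tcp_pos: [620.4, 23.2, 223.7]
eef_rot: [0.281, 0.96, 0.0, 0.0]
force: [3.2, 4.6, -1.4]
gripper_width: 0.2
finger_force: 2.9
```

```bash
python3 -m creep '[{"fingers":0,"translation":[0.02,-0.2,0],"roll":-0.7}]' | grep -E 'tcp|^force'
python3 -m creep '[{"fingers":0,"translation":[0.02,-0.2,0],"roll":-0.7}]'| grep -E 'tcp|^force'
python3 -m creep '[{"fingers":0,"translation":[0.01,-0.2,0],"roll":-0.7}]'| grep -E 'tcp|^force'
python3 -m creep '[{"fingers":0,"translation":[0.01,-0.2,0],"roll":-0.7}]'| grep -E 'tcp|^force'
```

```text
tcp_pos: [620.6, 21.4, 223.7]
force: [3.7, 5.3, -1.2]
tcp_pos: [620.8, 19.5, 223.7]
force: [3.2, 5.7, -1.3]
tcp_pos: [621.1, 17.6, 223.8]
force: [4.6, 5.3, -2.0]
tcp_pos: [621.2, 15.6, 223.8]
force: [4.7, 5.5, -2.0]
```

```bash
python3 -m creep '[{"fingers":0,"translation":[0,-0.15,0],"roll":-0.5}]' | grep -E 'tcp|^force'
python3 -m creep '[{"fingers":0,"translation":[0,-0.15,0],"roll":-0.5}]'| grep -E 'tcp|^force'
python3 -m creep '[{"fingers":0,"translation":[0,-0.15,0],"roll":-0.5}]'| grep -E 'tcp|^force'
python3 -m creep '[{"fingers":0,"translation":[0,-0.15,0],"roll":-0.5}]'| grep -E 'tcp|^force'
```

```text
tcp_pos: [621.3, 14.0, 223.8]
force: [6.5, 6.8, -2.2]
tcp_pos: [621.4, 12.7, 223.9]
force: [6.1, 6.8, -0.7]
tcp_pos: [621.5, 11.2, 224.0]
force: [5.8, 7.2, -2.1]
tcp_pos: [621.5, 9.9, 224.0]
force: [6.8, 8.2, -1.8]
```

```bash
python3 -m creep '[{"fingers":0,"translation":[0,-0.15,0],"roll":-0.5}]' | grep -E 'tcp|^force'
python3 -m creep '[{"fingers":0,"translation":[0,-0.15,0],"roll":-0.5}]'| grep -E 'tcp|^force'
python3 -m creep '[{"fingers":0,"translation":[0,0.2,0],"roll":0.7},{"fingers":0,"translation":[0,0.2,0],"roll":0.7}]'| grep -E 'tcp|^force'
python3 -m creep '[{"fingers":0,"translation":[0,0.2,0],"roll":0.7},{"fingers":0,"translation":[0,0.2,0],"roll":0.7}]'| grep -E 'tcp|^force'
python3 -m creep '[{"fingers":0,"translation":[0,0.2,0],"roll":0.7},{"fingers":0,"translation":[0,0.2,0],"roll":0.7}]'| grep -E 'tcp|^force'
```

```text
tcp_pos: [621.5, 8.4, 224.0]
force: [6.8, 7.4, -1.4]
tcp_pos: [621.5, 7.0, 224.0]
force: [6.7, 7.8, -2.5]
tcp_pos: [621.3, 10.8, 223.9]
force: [5.5, 6.2, -1.8]
tcp_pos: [621.0, 14.6, 223.7]
force: [2.8, 4.3, -0.7]
tcp_pos: [620.8, 18.1, 223.7]
force: [0.3, 2.5, -0.5]
```

```bash
python3 -m creep '[{"fingers":0,"translation":[0,0.2,0],"roll":0.7},{"fingers":0,"translation":[0,0.2,0],"roll":0.7}]'| grep -E 'tcp|^force'
python3 -m creep '[{"fingers":0,"translation":[0.6,0.8,0],"roll":0},{"fingers":0,"translation":[0.6,0.8,0],"roll":0},{"fingers":0,"translation":[0.6,0.8,0],"roll":0},{"fingers":0,"translation":[0,0,0],"roll":0},{"fingers":0,"translation":[0,0,0],"roll":0}]'| grep -E 'tcp|^force|rot'
python3 - <<'E'
from h import *
from scipy.spatial.transform import Rotation as R
o=get_obs();print(o['t'],o['tcp_pos']);im=camera('wrist');m=camera_model('wrist')
T=np.eye(4);T[:3,:3]=R.from_quat(o['eef_rot']).as_matrix();T[:3,3]=o['tcp_pos'];m['T']=T@np.array(m['tool_from_camera'])
np.save('wT.npy',m['T']);cv2.imwrite('pics/w3.png',im);cv2.imwrite('pics/top3.png',camera('top'))
E
```

```text
tcp_pos: [620.6, 21.6, 223.5]
force: [0.3, 0.2, -0.1]
tcp_pos: [638.7, 45.8, 223.6]
eef_rot: [0.282, 0.959, -0.0, -0.0]
force: [1.0, 1.0, -0.6]
9.175 [638.70611069  45.81655559 223.55488275]
```

View pics/w3.png

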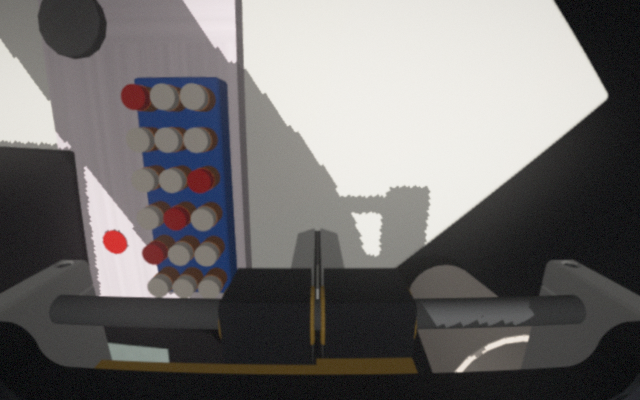

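```bash
python3 - <<'E'
from h import *
from scipy.spatial.transform import Rotation as R
m=camera_model('wrist');tc=np.array(m['tool_from_camera'])
o=get_obs()
def cents(f,near):
    im=cv2.imread(f);h=cv2.cvtColor(im,cv2.COLOR_BGR2HSV)
    k=(((h[...,0]<8)|(h[...,0]>172))&(h[...,1]>120)&(h[...,2]>70)).astype('uint8')
    n,_,s,c=cv2.connectedComponentsWithStats(k)
    return min((c[i] for i in range(1,n) if s[i,4]>40),key=lambda u:np.hypot(*(u-near)))
for f,p,q,dot,cap in (('w1',[571.2,172.1,323.7],[-.046,.999,0,-.001],(162,208),(138,67)),('w2',[617.4,41.6,223.7],[.224,.975,0,0],(165,246),(125,24)),('w3',o['tcp_pos'],o['eef_rot'],(115,242),(72,22))):
    T=np.eye(4);T[:3,:3]=R.from_quat(q).as_matrix();T[:3,3]=p;m['T']=T@tc
    d=cents(f'pics/{f}.png',dot);D=unproj(d,36,m);C=unproj(cap,45.5,m);v=D-[460,8,0]
    print(f,d.round(1),D.round(1),C.round(1),'bearing',np.arctan2(*v[1::-1]).round(3),np.hypot(*v[:2]).round(1))
E
```

```text
w1 [162.2 207.3] [584.5  23.8  36. ] [460.7  11.3  45.5] bearing 0.127 125.5
w2 [165.  245.8] [573.9 -42.5  36. ] [463.1   9.8  45.5] bearing -0.417 124.6
w3 [114.5 241.5] [565.5 -58.7  36. ] [464.   10.   45.5] bearing -0.564 124.8
```

The tray rests at a heading of about −0.587. That is about 0.03–0.06 deeper than where the buffer was first met, and it sprang back only 0.07 from the deepest push. Both fit a latched tray. I'll lift away and check that it stays.

```bash
python3 -m creep '[{"fingers":0,"translation":[0,0,2],"roll":0},{"fingers":0,"translation":[0,0,4],"roll":0},{"fingers":0,"translation":[0,0,4],"roll":0},{"fingers":0,"translation":[0,0,2],"roll":0},{"fingers":0,"translation":[0,0,0],"roll":0},{"fingers":0,"translation":[0,0,0],"roll":0},{"fingers":0,"translation":[0,0,0],"roll":0},{"fingers":0,"translation":[0,0,0],"roll":0}]'
python3 - <<'E'
from h import *
from scipy.spatial.transform import Rotation as R
o=get_obs();im=camera('wrist');m=camera_model('wrist');top=camera('top')
T=np.eye(4);T[:3,:3]=R.from_quat(o['eef_rot']).as_matrix();T[:3,3]=o['tcp_pos'];m['T']=T@np.array(m['tool_from_camera'])
g=proj([[565.5,-58.7,36]],m)[0]
h=cv2.cvtColor(im,cv2.COLOR_BGR2HSV);k=(((h[...,0]<8)|(h[...,0]>172))&(h[...,1]>120)&(h[...,2]>70)).astype('uint8')
n,_,s,c=cv2.connectedComponentsWithStats(k)
d=min((c[i] for i in range(1,n) if s[i,4]>25),key=lambda u:np.hypot(*(u-g)));D=unproj(d,36,m);v=D-[460,8,0]
print(o['t'],d,g,D,np.arctan2(v[1],v[0]),np.hypot(v[0],v[1]))
for q in ('solvent_bottle_mid','beaker_mid','wrench_mid'): print(q,[(np.round(r['bbox']).tolist(),round(r['conf'],2)) for r in look_for(q,'top')])
cv2.imwrite('pics/top4.png',cv2.resize(top[100:340,160:500],None,fx=2.35,fy=2.35))
E
```

```text
t: 10.28
tcp_pos: [638.7, 46.0, 342.8]
eef_rot: [0.282, 0.959, -0.0, -0.001]
force: [0.4, -0.6, 0.1]
gripper_width: 0.5
finger_force: 0.0
10.275 [191.83018868 197.87421384] [191.85421176 197.78083938] [565.56287772 -58.78269299  36.        ] -0.5640702936258722 124.91376719545372
solvent_bottle_mid [([208.0, 218.0, 32.0, 20.0], 0.58)]
beaker_mid []
wrench_mid [([406.0, 184.0, 12.0, 40.0], 0.82)]
```

View pics/top4.png

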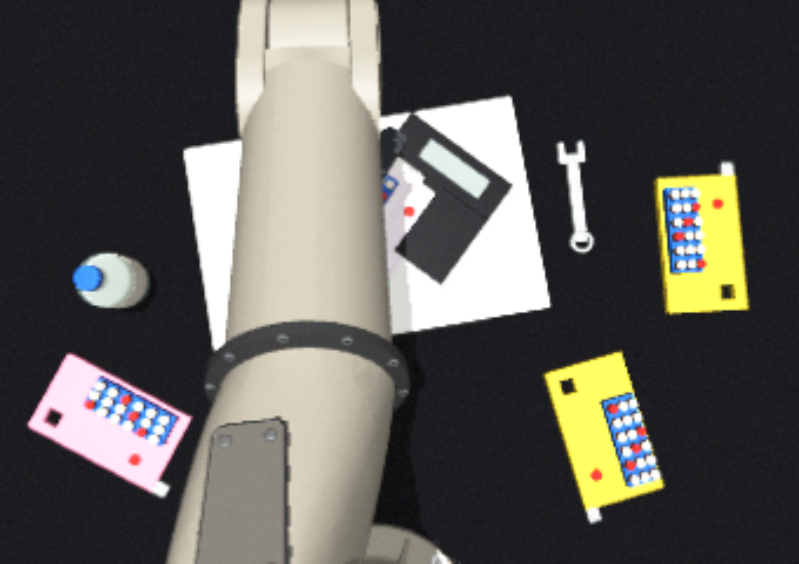

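The tray hasn't moved since release: its bearing is −0.564 both times, and the buffer would push an unlatched tray out from there. The bottle and wrench are where they were. The beaker is hidden behind the arm in this view, but it was standing in the wrist picture and nothing came near it.

```bash
python3 -c "
from rig import *
print(job_done())"
```

```text
the job is handed in; nothing more can be done
None
```

I swung the aluminium tray into the dock and handed the job in. It held still at its docked heading after release, which points to the catch having latched; the peak push was about 10–11 N, the arm is clear, and I saw no sign that the bottle, beaker or wrench moved (the beaker was hidden in the last view).

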